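# Build the grog sieve stack

## Task

Set up the small sieve set for grading grog: one after another, nest the fine sieve (blue, closest mesh) in the receiver pan, the medium sieve (green) on it, the coarse sieve (yellow) on that, and last put the lid on top. Each must sit level and fully home in the one below; keep the pieces upright as you carry them, and leave the glaze pots, the kiln stilt, the star and everything else where they are.

Things in the scene. Friction and masses are not known exactly. Their poses are not given: they have to be found in the camera images.
- pan: receiver pan: a steel-grey round cup without a mesh on a flat dark round foot (80 mm across, 10 mm high), fixed to the table. Cup 56 mm outside diameter, 50 mm bore, rim 40 mm above the table. Origin: centre of its underside, on the table; z up. A sieve seated in it has its origin 32 mm above the pan's origin.
- sieve_fine: fine sieve: blue frame, closest wire mesh; loose, 0.09 kg. Origin: centre of underside; z up; round. Lowest 8 mm: spigot tapering from 39 mm dia (foot) to 46 mm, enters the bore below until its shoulder rests on that rim. Above, 8 to 38 mm over the origin: frame 56 mm outside dia (grip here), 50 mm bore. Seated on another sieve its origin is 30 mm above that one's, in the pan 32 mm.
- sieve_medium: medium sieve: green frame, middling wire mesh; loose, 0.09 kg. Origin: centre of underside; z up; round. Lowest 8 mm: spigot tapering from 39 mm dia (foot) to 46 mm, enters the bore below until its shoulder rests on that rim. Above, 8 to 38 mm over the origin: frame 56 mm outside dia (grip here), 50 mm bore. Seated on another sieve its origin is 30 mm above that one's, in the pan 32 mm.
- sieve_coarse: coarse sieve: yellow frame, widest wire mesh; loose, 0.09 kg. Origin: centre of underside; z up; round. Lowest 8 mm: spigot tapering from 39 mm dia (foot) to 46 mm, enters the bore below until its shoulder rests on that rim. Above, 8 to 38 mm over the origin: frame 56 mm outside dia (grip here), 50 mm bore. Seated on another sieve its origin is 30 mm above that one's, in the pan 32 mm.
- sieve_lid: lid: white disc 56 mm dia, 8 to 13 mm above the origin, under it the same 8 mm tapering spigot as on the sieves, on top a red knob (16 mm dia from 13 to 18 mm, 20 mm dia from 21 to 41 mm above the origin; grip it there); loose, 0.06 kg. Origin: centre of underside; z up. Seated on a sieve its origin is 30 mm above that sieve's.
- pot_red: small glaze pot, red with a white lid, 48 mm diameter, 53 mm high; loose bystander, to be left where it is; origin at the centre of its underside
- pot_amber: small glaze pot, amber with a white lid, 48 mm diameter, 53 mm high; loose bystander, to be left where it is; origin at the centre of its underside
- stilt: kiln stilt, a cream ceramic bar 11x50x8 mm, long along its y; loose bystander, to be left where it is; origin at the centre of its underside
- star: cream five-pointed star ornament 67x64x9 mm; loose bystander, to be left where it is; origin at the centre of its underside

How it is judged:
By the outcome, as a careful person would: the job done as asked, in the order asked, and still so for the second after the job is handed in, with the robot touching nothing.
It also fails if it takes over 120 s, if anything falls off the work surface, if the arm or the gripper's body presses on something with over 40 N, if the wrist force passes 120 N, or if a joint passes its speed limit or range.

## Robot

A 6-joint arm with a two-finger parallel gripper is mounted at the origin on the work surface; the furniture and walls round the work are solid. World frame = base frame: x ahead of the robot, y to its left, z up, the work surface at z = 0. Lengths are in m, angles in degrees, forces in N, time in s.
With the tool pointing down it reaches from about 0.4 to 0.825 m from the base axis. Payload 7 kg.
Tool frame: the origin (TCP) lies on the centre line of the jaws, within the pads' length; the fingertips stand r.nose_length ahead of it and the grasp point (between the pads) lies 2 mm behind it (r.nose_length is the distance from the TCP to the fingertips, in m); z points along the fingers, y is the direction in which the jaws open and shut (so a half turn about z gives the same grasp; the last joint's range is limited). The gripper opens to 88 mm and grips with 3 to 60 N. Pads are 19 mm wide; open, the fingers measure 130 mm over their backs; the gripper's body (78 mm by 193 mm) begins 47 mm behind the grasp point.
Start: joints at [89.043, 20.546, 0.682, 0, -70.136, -16.507], TCP at [0.203, 0.644, 0.244] pointing down, gripper open.
Joint ranges: [-176.03, 176.03], [-82.01, 121.73], [-58.28, 71.71], [-173.87, 95.51], [-174.79, -0.11], [-173.66, 173.66]. Speed limits (degrees/s): [136.94, 136.94, 172.46, 180, 180, 180].

## Interface

Orientations are given as [roll, pitch, yaw] about the fixed x, y, z axes, in that order (R = Rz(yaw) Ry(pitch) Rx(roll)).
In Python, from plant import r gives the robot as it stands.
- The arm moves only by the tool apply_moves, never from a script. Its argument "targets" is a list of rows, each a list of 3 entries, a list of its own where there are three numbers: the shift along the tool's x, y, z scaled (see below), then the turn, a rotation vector about the tool's x, y, z scaled (see below), then the finger opening in mm, from 0 to 87.6. A call has 1 to 5 rows; each row shifts and turns the pose as measured when the row begins, along the tool's axes as they then stand; what a row does not reach is not made up. The controller multiplies each number of a shift by 0.04 m and each number of a turn by 8 degrees. A row lasts 1/10 s, in which the tool goes at most 50 mm and 8.59 degrees, less where a joint would pass 70% of its speed; a pose out of reach is approached as far as the arm can. A call with a number of a shift or a turn outside -1 to 1 is refused whole. A call with a gripper value outside its range is refused whole. The fingers move at their own pace and stop on an object; "squeeze" is the grip in N (left out, the last holds). Time passes only in rows, so rows that do not move let the fingers close. It gives the time, the measured TCP pose, the force and the opening at its end, in the units of the state.
- r.get_state(): the state, without advancing time (a new reading comes with each control period).
- r.capture(name): name is "side" or "top" or "wrist"; returns a dict with "img" (480x640x3 uint8, blue, green, red), "z_map" (480x640 float32, m along the optical axis (not along the pixel's ray), 0 where there is no reading), "fx", "fy", "cx", "cy" (pixels), "k1" (the pictures are not rectified: a ray, as slopes to the right and down, at radius r is drawn at 1 + k1 r^2 times it, then the intrinsics apply), "camera_from_world" (4x4, takes a point from world to camera coordinates); the wrist camera has in their place "mount" (4x4, takes a point from camera to tool coordinates, whose origin is the TCP and whose axes are the flange's). Camera axes: x right, y up, looking along -z (the intrinsics and any distortion apply to the point x, -y, -z); pixel columns grow to the right and rows downward; lengths in m; the calibration is good to about 2 mm. A picture is of the moment at which its call begins: read the wrist's pose just before it.
- r.close_job(): hands the job in, once; it reports no verdict.
The state is a dict: "time_s": time; "joints": joint angles; "qd": joint speeds; "joint_torque": joint torques, N m; "tcp_pos": TCP position; "eef_rot": TCP orientation; "contact_force": force on the tool from outside, world axes, zero at the start; "moment": the same for the moment, N m; "gripper_width": finger opening in m.
Only numpy, scipy, OpenCV 4.12 (cv2) and the standard library are available. Lean on these libraries where they do the work, as an engineer would, in place of code of your own. Each camera call takes 0.05 s, during which the arm holds its last target.

## Working session

There is one attempt and no reset: what is moved stays moved. The work goes in short steps, Python scripts to look and compute and a tool call to move; the robot and the scene stay as the last step left them, time stands still between calls to the robot, and variables do not carry over. Pictures are saved under pics/ and viewed, and the job is handed in when it is done.

Besides the shell and the picture viewer there is one more tool, called after "Request:" as name([rows], argument=value, ...), one row to a line, values as JSON. apply_moves: Moves the arm, as the interface text tells. Its arguments: {"type":"object","properties":{"targets":{"type":"array","items":{"type":"array"}},"squeeze":{"type":"number"}},"required":["targets"]}

```bash
ls; mkdir -p pics
python3 - <<'E'
from plant import r
import cv2,numpy as np
s=r.get_state();print(s, r.nose_length)
for n in("side","top"):
    c=r.capture(n);cv2.imwrite(f"pics/{n}0.png",c["img"]);print(n,c["fx"],c["cx"],c["cy"],c["k1"],np.round(c["camera_from_world"],3).tolist())
    np.savez(f"{n}0.npz",**c)
E
```

```text
pics
{'time_s': 0.0, 'joints': array([ 8.90431638e+01,  2.05904478e+01,  6.33543731e-01, -1.98495525e-02,
       -7.01371846e+01, -1.65064759e+01]), 'qd': array([-0.01375712,  0.07330544, -0.02882544,  0.1123356 ,  0.02002744,
       -0.06058581]), 'joint_torque': array([ 1.92509484e-03, -5.82718456e+01,  2.93036610e+01,  6.99671879e+00,
        6.81074336e-03, -1.57251966e-04]), 'tcp_pos': array([0.20245529, 0.64342802, 0.24263293]), 'eef_rot': array([ 1.79904487e+02, -8.84445610e-03, -1.74700643e+01]), 'contact_force': array([-0.82811073,  0.43035183, -0.45075876]), 'moment': array([-0.0239678 ,  0.01999206, -0.00951668]), 'gripper_width': 0.08834133316404195} 0.017
side 435.3404548572371 320.8762561772021 240.61641892931735 -0.04034538075808692 [[-0.995, -0.098, -0.003, 0.507], [0.049, -0.525, 0.85, -0.069], [-0.085, 0.846, 0.527, -0.894], [0.0, 0.0, 0.0, 1.0]]
top 606.0542962083391 319.83049192243635 225.09276649240047 -0.03403183971661451 [[-0.029, -1.0, -0.0, 0.012], [0.993, -0.029, 0.117, -0.501], [-0.117, 0.003, 0.993, -1.091], [0.0, 0.0, 0.0, 1.0]]
```

View pics/side0.png

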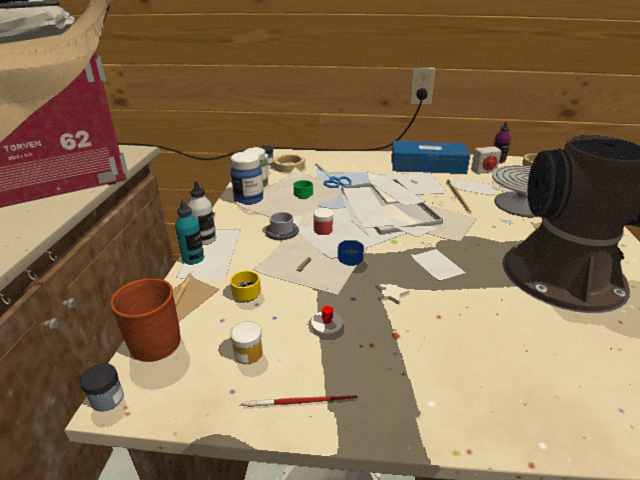

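View pics/top0.png

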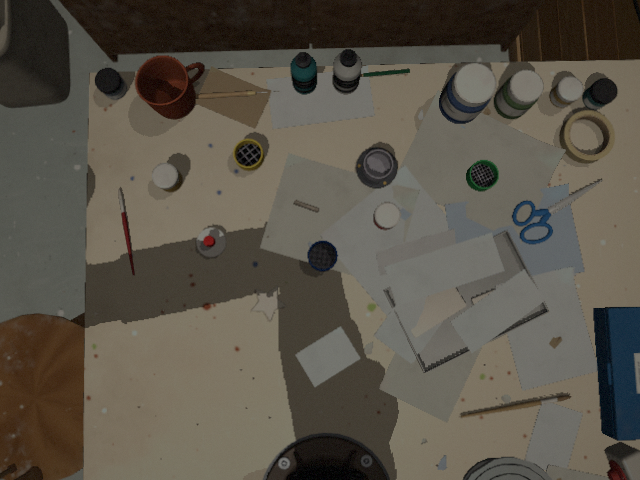

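```bash
cat > h.py <<'E'
import numpy as np,cv2
def undist(c,u,v):
    u=np.atleast_1d(np.asarray(u,float));v=np.atleast_1d(np.asarray(v,float))
    K=np.array([[c["fx"],0,c["cx"]],[0,c["fy"],c["cy"]],[0,0,1]],float)
    p=cv2.undistortPointsIter(np.stack([u,v],-1)[:,None,:],K,np.array([float(c["k1"]),0,0,0,0]),None,None,(3,50,1e-10))
    return p[:,0,0],p[:,0,1]
def wfc(c):
    if "mount" in c: return c["wft"]@c["mount"]
    return np.linalg.inv(c["camera_from_world"])
def rays(c,u,v):
    a,b=undist(c,u,v);T=wfc(c);d=np.stack([a,-b,-np.ones_like(a)],-1)
    return T[:3,3],d@T[:3,:3].T
def onplane(c,u,v,z):
    o,d=rays(c,u,v);t=(z-o[2])/d[:,2];return o+t[:,None]*d
def cloud(c,u,v):
    o,d=rays(c,u,v);z=c["z_map"][np.asarray(v,int),np.asarray(u,int)];return o+z[:,None]*d,z>0
def tri(c1,p1,c2,p2):
    o1,d1=rays(c1,*p1);o2,d2=rays(c2,*p2);d1=d1[0];d2=d2[0]
    A=np.stack([d1,-d2],1);t=np.linalg.lstsq(A,o2-o1,rcond=None)[0]
    a=o1+t[0]*d1;b=o2+t[1]*d2;return (a+b)/2,np.linalg.norm(a-b)
def project(c,P):
    q=(np.linalg.inv(wfc(c))@np.r_[P,1])[:3];a=q[0]/-q[2];b=-q[1]/-q[2];f=1+c["k1"]*(a*a+b*b)
    return c["fx"]*a*f+c["cx"],c["fy"]*b*f+c["cy"]
def circ(P):
    A=np.c_[2*P[:,:2],np.ones(len(P))];s=np.linalg.lstsq(A,(P[:,:2]**2).sum(1),rcond=None)[0]
    return s[:2],np.sqrt(s[2]+s[0]**2+s[1]**2)
def load(n):
    d=np.load(n+".npz");return {k:d[k] for k in d.files}
E
python3 - <<'E'
from h import *
C={n:load(n+"0") for n in("top","side")}
win={"top":dict(fine=(322,256),medium=(482,176),coarse=(249,154),lidknob=(210,241),pan=(378,165),pot_red=(386,215),pot_amber=(164,177),star=(264,305)),
"side":dict(fine=(350,252),medium=(303,189),coarse=(245,287),lidknob=(327,314))}
H={"fine":(95,125),"medium":(45,80),"coarse":(20,33),"lidknob":(0,6)}
for n,c in C.items():
    hsv=cv2.cvtColor(c["img"],cv2.COLOR_BGR2HSV)
    for k,(x,y) in win[n].items():
        w=np.zeros((480,640),bool);w[y-24:y+25,x-24:x+25]=1
        if k in H:
            m=w&(hsv[...,0]>=H[k][0])&(hsv[...,0]<=H[k][1])&(hsv[...,1]>130)&(hsv[...,2]>35)
        else: m=w
        v,u=np.nonzero(m);P,ok=cloud(c,u,v);P=P[ok];u=u[ok];v=v[ok]
        print(n,k,len(u),"zpct",np.round(np.percentile(P[:,2],[1,10,50,90,99]),4),"u",u.min(),u.max(),"v",v.min(),v.max(),end=' ')
        zt={"fine":.03,"medium":.03,"coarse":.03,"lidknob":.034,"pan":.033,"pot_red":.045,"pot_amber":.045,"star":.006}[k]
        Q=P[P[:,2]>zt]
        if len(Q)<5: print();continue
        hull=cv2.convexHull(Q[:,:2].astype(np.float32))[:,0]
        ce,rad=cv2.minEnclosingCircle(hull); print("hi",len(Q),np.round(ce,4),round(rad,4),"bbox mid",np.round((Q.min(0)+Q.max(0))/2,4)," size",np.round(np.ptp(Q,axis=0),3))
E
```

```text
top fine 108 zpct [0.011  0.0339 0.0383 0.0409 0.0428] u 308 336 v 241 270 hi 99 [ 0.4445 -0.0053] 0.0274 bbox mid [ 0.4446 -0.0049  0.0382]  size [0.053 0.051 0.009]
top medium 260 zpct [0.0127 0.0192 0.0333 0.0399 0.0419] u 466 497 v 160 190 hi 155 [ 0.587  -0.3094] 0.028 bbox mid [ 0.5865 -0.309   0.0369]  size [0.055 0.054 0.014]
top coarse 319 zpct [0.0012 0.0145 0.0323 0.0395 0.0423] u 233 263 v 139 170 hi 179 [0.6389 0.1288] 0.0283 bbox mid [0.6392 0.1282 0.038 ]  size [0.056 0.054 0.016]
top lidknob 93 zpct [0.0136 0.0373 0.0411 0.0441 0.0453] u 203 214 v 236 246 hi 87 [0.4768 0.2024] 0.0097 bbox mid [0.4766 0.2028 0.0408]  size [0.019 0.019 0.009]
top pan 2392 zpct [-0.0041 -0.0009  0.0085  0.0247  0.0422] u 354 402 v 141 189 hi 178 [ 0.6109 -0.1133] 0.0283 bbox mid [ 0.6107 -0.113   0.0389]  size [0.054 0.055 0.012]
top pot_red 2392 zpct [-0.0026 -0.0005  0.0033  0.0532  0.0563] u 362 410 v 191 239 hi 556 [ 0.5142 -0.1246] 0.0243 bbox mid [ 0.5141 -0.1249  0.0519]  size [0.048 0.048 0.014]
top pot_amber 2392 zpct [-0.0042 -0.002   0.0016  0.0533  0.0565] u 140 188 v 153 201
[... 229 characters left out ...]
2]  size [0.079 0.078 0.01 ]
side fine 478 zpct [0.0105 0.0148 0.0261 0.0367 0.0394] u 338 362 v 241 264 hi 170 [ 0.4497 -0.0042] 0.0293 bbox mid [ 0.4469 -0.0042  0.0354]  size [0.049 0.058 0.011]
side medium 277 zpct [0.0099 0.0151 0.027  0.0368 0.039 ] u 294 312 v 181 198 hi 104 [ 0.5907 -0.3085] 0.0292 bbox mid [ 0.5889 -0.3085  0.0347]  size [0.051 0.058 0.009]
side coarse 707 zpct [0.0008 0.0129 0.0264 0.0382 0.0398] u 230 260 v 270 300 hi 276 [0.6407 0.1289] 0.0291 bbox mid [0.6406 0.1288 0.0353]  size [0.052 0.058 0.011]
side lidknob 163 zpct [0.0006 0.0207 0.0379 0.0419 0.043 ] u 321 332 v 305 323 hi 96 [0.4794 0.2028] 0.0106 bbox mid [0.4794 0.2027 0.0386]  size [0.019 0.02  0.009]
```

Run:
```python
from h import *
c=load("top0");v,u=np.mgrid[0:480,0:640];P,ok=cloud(c,u.ravel(),v.ravel())
Z=np.where(ok,P[:,2],0).reshape(480,640)
n,l,st,ce=cv2.connectedComponentsWithStats((Z>.045).astype(np.uint8))
P=P.reshape(480,640,3)
for i in range(1,n):
    if st[i,4]>60:
        Q=P[l==i];print(st[i],np.round(np.percentile(Q,2,axis=0),3),np.round(np.percentile(Q,98,axis=0),3))
```

```text
[332  49  30  39 893] [ 0.759 -0.083  0.048] [ 0.798 -0.035  0.146]
[290  52  27  36 762] [ 0.761 -0.002  0.05 ] [0.797 0.042 0.14 ]
[ 135   55   70   60 1893] [0.716 0.212 0.046] [0.805 0.317 0.107]
[ 442   62   54   57 2212] [ 0.694 -0.312  0.05 ] [ 0.766 -0.24   0.128]
[ 95  68  26  25 505] [0.763 0.366 0.046] [0.805 0.41  0.058]
[ 499   70   45   43 1410] [ 0.702 -0.405  0.049] [ 0.76  -0.346  0.105]
[557  76  26  26 519] [ 0.721 -0.5    0.046] [ 0.765 -0.457  0.057]
[591  78  26  26 523] [ 0.716 -0.564  0.046] [ 0.76  -0.522  0.058]
[152 163  27  26 560] [0.577 0.257 0.046] [0.62  0.301 0.057]
[374 202  27  27 556] [ 0.492 -0.146  0.047] [ 0.536 -0.103  0.057]
[375 229  80  26 291] [ 0.447 -0.243  0.045] [ 0.483 -0.108  0.054]
[ 603  307   37  134 4204] [ 0.11  -0.561  0.048] [ 0.33  -0.508  0.067]
[610 446  30  34 798] [ 0.038 -0.54   0.046] [ 0.089 -0.503  0.079]
[ 466  457   86   23 1376] [ 0.052 -0.373  0.076] [ 0.087 -0.248  0.085]
[ 286  460   82   20 1036] [ 0.078 -0.057  0.048] [0.106 0.054 0.226]
```

Request:
apply_moves([
  [[0.5,1,0],[0,0,-1],87],
  [[0.5,1,0],[0,0,-1],87],
  [[0.5,1,0],[0,0,-0.18],87],
  [[0.3,1,0],[0,0,0],87],
  [[0.3,1,0],[0,0,0],87],
])

```text
time_s: 0.6
tcp_pos: [0.2666, 0.4323, 0.2379]
eef_rot: [179.5, 0.1, 0.9]
contact_force: [0.2, 0.4, -0.3]
gripper_width: 0.0872
```

Request:
apply_moves([
  [[0.4,1,0],[0,0,0],87],
  [[0.4,1,0],[0,0,0],87],
  [[0.4,1,0],[0,0,0],87],
  [[0.4,1,0],[0,0,0],87],
  [[0.4,1,0],[0,0,0],87],
])

```text
time_s: 1.1
tcp_pos: [0.3504, 0.2241, 0.2389]
eef_rot: [179.5, 0.1, 1.1]
contact_force: [0.9, 0.7, 0.2]
gripper_width: 0.0875
```

Request:
apply_moves([
  [[0.4,1,0],[0,0,0],87],
  [[0.4,1,0],[0,0,0],87],
  [[0.4,1,0],[0,0,0],87],
  [[0.4,1,0],[0,0,0],87],
  [[0.4,1,0],[0,0,0],87],
])

```text
time_s: 1.6
tcp_pos: [0.4348, 0.0166, 0.2412]
eef_rot: [179.6, 0.0, 1.2]
contact_force: [0.6, 1.3, 0.5]
gripper_width: 0.0869
```

Request:
apply_moves([
  [[0,0,1],[0,0,0.1],87],
  [[0,0,0],[0,0,0],87],
])

```text
time_s: 1.8
tcp_pos: [0.4358, 0.011, 0.2004]
eef_rot: [179.6, -0.0, -0.1]
contact_force: [-0.1, -1.9, -0.0]
gripper_width: 0.0871
```

```bash
cat >> h.py <<'E'
from scipy.spatial.transform import Rotation as Ro
def wrist(name):
    from plant import r
    s=r.get_state();c=dict(r.capture("wrist"))
    T=np.eye(4);T[:3,:3]=Ro.from_euler("xyz",s["eef_rot"],degrees=True).as_matrix();T[:3,3]=s["tcp_pos"]
    c["wft"]=T;cv2.imwrite(f"pics/{name}.png",c["img"]);np.savez(name+".npz",**c)
    print("tcp",np.round(s["tcp_pos"],4),np.round(s["eef_rot"],2),"F",np.round(s["contact_force"],1),"w",round(float(s["gripper_width"]),4),"t",s["time_s"]);return c
E
python3 -c "
from h import *
c=wrist('w1');print(c['mount'].round(3),c['fx'],c['k1'])"
```

```text
tcp [0.4358 0.011  0.2004] [ 1.7957e+02 -2.0000e-02 -9.0000e-02] F [-0.1 -1.9 -0. ] w 0.0871 t 1.8
[[ 0.     0.967  0.256  0.068]
 [ 1.     0.    -0.001 -0.   ]
 [-0.001  0.256 -0.967 -0.142]
 [ 0.     0.     0.     1.   ]] 402.65676217663366 0.014532300284492605
```

View pics/w1.png

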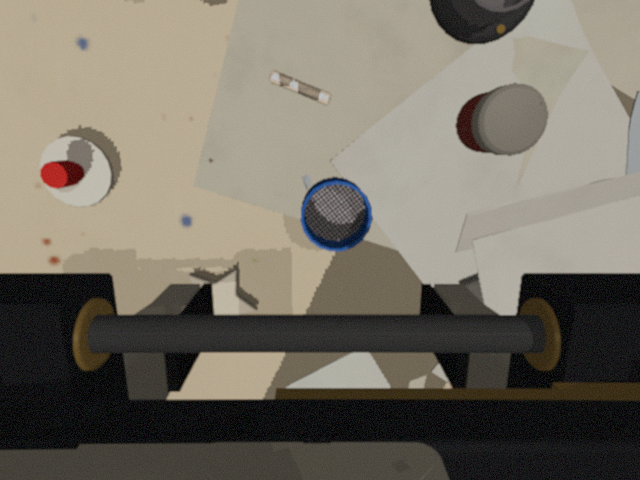

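```bash
cat >> h.py <<'E'
HUE={"fine":(95,125),"medium":(45,85),"coarse":(18,35),"lid":(0,8)}
def rim(c,k,P0,zlo,zhi,win=50,col=True):
    """circle of points of the colour between heights zlo..zhi near world P0"""
    hsv=cv2.cvtColor(c["img"],cv2.COLOR_BGR2HSV);x,y=map(int,project(c,np.array(P0,float)))
    m=np.zeros((480,640),bool);m[max(0,y-win):y+win,max(0,x-win):x+win]=1
    if col: m&=(hsv[...,0]>=HUE[k][0])&(hsv[...,0]<=HUE[k][1])&(hsv[...,1]>110)&(hsv[...,2]>30)
    v,u=np.nonzero(m);P,ok=cloud(c,u,v);P=P[ok];Q=P[(P[:,2]>zlo)&(P[:,2]<zhi)&(np.hypot(*(P[:,:2]-np.array(P0)[:2]).T)<.04)]
    if len(Q)<8: print(k,"few",len(Q),"of",len(P));return
    ce,rad=cv2.minEnclosingCircle(Q[:,:2].astype(np.float32))
    print(k,"n",len(Q),"centre",np.round(ce,4),"rad",round(rad,4),"lsq",[np.round(t,4) for t in circ(Q)],"z",np.round(np.percentile(Q[:,2],[5,50,95]),4));return ce
E
python3 - <<'E'
from h import *
c=load("w1")
rim(c,"fine",(.445,-.005,.038),.034,.05)
rim(c,"pan",(.611,-.113,.04),.036,.05,col=False)
rim(c,"lid",(.478,.2025,.04),.036,.05)
E
```

```text
fine n 743 centre [ 0.445  -0.0053] rad 0.0276 lsq [array([ 0.4454, -0.0053]), np.float64(0.0259)] z [0.0352 0.0388 0.0401]
pan n 384 centre [ 0.5919 -0.1127] rad 0.0193 lsq [array([ 0.6077, -0.1129]), np.float64(0.0229)] z [0.0367 0.0407 0.0422]
lid n 627 centre [0.4774 0.2018] rad 0.0105 lsq [array([0.4771, 0.2011]), np.float64(0.0071)] z [0.0378 0.0417 0.0429]
```

Request:
apply_moves([
  [[0.24,0.41,0.8],[0.05,0,0],87],
  [[0,0,1],[0,0,0],87],
  [[0,0,0.9],[0,0,0],87],
  [[0,0,0],[0,0,0],87],
])

```text
time_s: 2.25
tcp_pos: [0.4549, -0.0009, 0.1011]
eef_rot: [-179.9, -1.0, 0.6]
contact_force: [-0.0, 0.9, -0.1]
gripper_width: 0.0868
```

Request:
apply_moves([
  [[-0.24,0.11,0],[0,-0.12,0.07],87],
  [[0,0,0],[0,0,0],87],
])

```text
time_s: 2.45
tcp_pos: [0.4466, -0.0037, 0.1045]
eef_rot: [-179.9, -0.1, 0.2]
contact_force: [-0.3, 0.0, -0.4]
gripper_width: 0.0871
```

Request:
apply_moves([
  [[-0.04,0.04,0.6],[0,0,0],87],
  [[0,0,0.6],[0,0,0],87],
  [[0,0,0],[0,0,0],87],
])

```text
time_s: 2.75
tcp_pos: [0.4504, -0.0022, 0.063]
eef_rot: [-179.6, -0.8, 0.4]
contact_force: [-0.2, 0.1, 0.8]
gripper_width: 0.0868
```

Request:
apply_moves([
  [[-0.1,0.05,0],[-0.05,-0.1,0.05],87],
  [[0,0.02,0.25],[0,0,0],87],
  [[-0.04,0.0,0.25],[0,-0.03,0],87],
  [[0,0,0.1],[0,0,0],87],
  [[0,0,0],[0,0,0],87],
])

```text
time_s: 3.25
tcp_pos: [0.4479, -0.0036, 0.0427]
eef_rot: [-179.9, -0.2, 0.1]
contact_force: [-0.4, 0.4, 0.2]
gripper_width: 0.0871
```

Request:
apply_moves([
  [[-0.08,0.04,0.1],[0,-0.03,0],87],
  [[-0.02,0.0,0.2],[0,0,0],87],
  [[-0.02,0.0,0.1],[0,0,0],87],
  [[0,0,0],[0,0,0],87],
])

```text
time_s: 3.65
tcp_pos: [0.4426, -0.0055, 0.0253]
eef_rot: [-179.9, 0.1, 0.1]
contact_force: [-0.8, -0.6, -0.0]
gripper_width: 0.0871
```

Request:
apply_moves([
  [[0.06,0,-0.06],[0,0,0],87],
  [[0,0,0],[0,0,0],87],
])

```text
time_s: 3.85
tcp_pos: [0.4451, -0.0055, 0.0277]
eef_rot: [-179.9, 0.2, 0.1]
contact_force: [-0.1, -1.1, 1.0]
gripper_width: 0.0871
```

Request:
apply_moves([
  [[0,0,0],[0,0,0],45],
  [[0,0,0],[0,0,0],45],
  [[0,0,0],[0,0,0],45],
  [[0,0,0],[0,0,0],45],
  [[0,0,0],[0,0,0],45],
], squeeze=20)

```text
time_s: 4.35
tcp_pos: [0.4457, -0.0053, 0.0283]
eef_rot: [-179.9, 0.1, 0.1]
contact_force: [-0.6, -0.6, -0.9]
gripper_width: 0.0567
```

Request:
apply_moves([
  [[0,0,-0.5],[0,0,0],45],
  [[0,0,-0.7],[0,0,0],45],
  [[0,0,-0.7],[0,0,0],45],
  [[0,0,-0.7],[0,0,0],45],
  [[0,0,0],[0,0,0],45],
])

```text
time_s: 4.85
tcp_pos: [0.4441, -0.0062, 0.1346]
eef_rot: [-180.0, 0.4, 0.1]
contact_force: [0.7, 0.3, -0.5]
gripper_width: 0.0561
```

Request:
apply_moves([
  [[0.5,0.33,-0.1],[0,0,0],45],
  [[0.8,0.5,0],[0,0,0],45],
  [[0.8,0.5,0],[0,0,0],45],
  [[0.8,0.5,0],[0,0,0],45],
  [[0.5,0.33,0],[0,0,0],45],
])

```text
time_s: 5.35
tcp_pos: [0.5812, -0.0938, 0.1361]
eef_rot: [-179.8, 0.4, 0.3]
contact_force: [0.5, -0.1, -0.6]
gripper_width: 0.0563
```

Request:
apply_moves([
  [[0.2,0.1,0],[0,0,0],45],
  [[0,0,0],[0,0,0],45],
])

```text
time_s: 5.55
tcp_pos: [0.5903, -0.0996, 0.1328]
eef_rot: [-179.9, 0.6, 0.1]
contact_force: [-1.6, -0.1, -2.2]
gripper_width: 0.0562
```

Run:
```python
from h import *
c=wrist("w2")
from plant import r
t=r.capture("top");np.savez("top1.npz",**t);cv2.imwrite("pics/top1.png",t["img"])
rim(c,"pan",(.611,-.113,.04),.036,.05,col=False)
```

```text
tcp [ 0.5903 -0.0996  0.1328] [-1.7986e+02  5.8000e-01  1.2000e-01] F [-1.6 -0.1 -2.2] w 0.0562 t 5.55
pan n 1262 centre [ 0.6119 -0.1136] rad 0.028 lsq [array([ 0.6123, -0.1136]), np.float64(0.026)] z [0.0375 0.0409 0.0421]
```

View pics/w2.png

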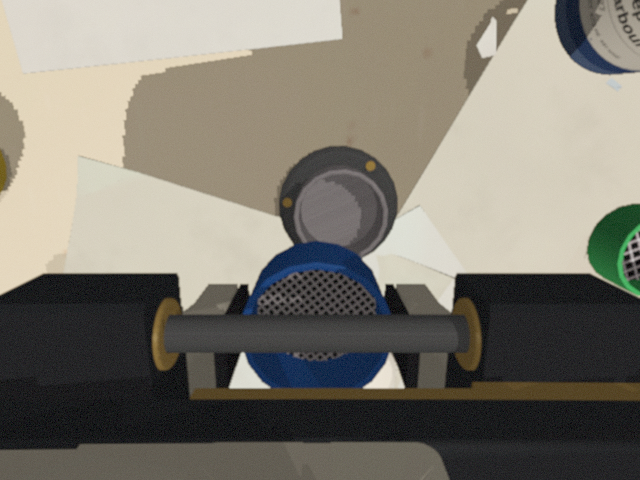

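Run:
```python
from h import *
c=load("w2")
rim(c,"fine",(.5903,-.0996,.1428),.138,.155,win=110)
```

```text
fine n 3041 centre [ 0.5902 -0.0998] rad 0.0278 lsq [array([ 0.5906, -0.0995]), np.float64(0.0258)] z [0.1387 0.1428 0.1442]
```

Request:
apply_moves([
  [[0.3,0.2,0],[0,0.05,0],45],
  [[0.24,0.15,0.2],[0,0,0],45],
  [[0,0,0.4],[0,0,0],45],
  [[0,0,0.4],[0,0,0],45],
  [[0,0,0],[0,0,0],45],
])

```text
time_s: 6.15
tcp_pos: [0.6114, -0.1117, 0.0923]
eef_rot: [-179.8, 0.0, 0.4]
contact_force: [-0.6, 0.2, -1.6]
gripper_width: 0.056
```

Request:
apply_moves([
  [[0.01,0.05,0.2],[-0.02,0,0.05],45],
  [[0,0,0.2],[0,0,0],45],
  [[0,0,0],[0,0,0],45],
])

```text
time_s: 6.45
tcp_pos: [0.6125, -0.1138, 0.0759]
eef_rot: [-180.0, -0.0, -0.0]
contact_force: [-0.0, 0.3, -0.7]
gripper_width: 0.0564
```

Request:
apply_moves([
  [[0,0,0.15],[0,0,0],45],
  [[0,0,0.15],[0,0,0],45],
  [[0,0,0.1],[0,0,0],45],
  [[0,0,0],[0,0,0],45],
])

```text
time_s: 6.85
tcp_pos: [0.6136, -0.1137, 0.0603]
eef_rot: [-180.0, -0.2, 0.0]
contact_force: [-0.9, 0.5, 3.9]
gripper_width: 0.0562
```

Request:
apply_moves([
  [[0,0,0],[0,0,0],80],
  [[0,0,0],[0,0,0],80],
  [[0,0,0],[0,0,0],80],
  [[0,0,-0.5],[0,0,0],87],
  [[0,0,-0.8],[0,0,0],87],
])

```text
time_s: 7.35
tcp_pos: [0.611, -0.1137, 0.1089]
eef_rot: [-180.0, 0.2, -0.0]
contact_force: [0.4, 0.3, 0.3]
gripper_width: 0.0859
```

Request:
apply_moves([
  [[-0.5,0,-1],[0,0,0],87],
  [[0,0,0],[0,0,0],87],
])

```text
time_s: 7.55
tcp_pos: [0.593, -0.1139, 0.1539]
eef_rot: [180.0, -0.1, 0.0]
contact_force: [0.6, -0.7, 0.7]
gripper_width: 0.0872
```

Run:
```python
from h import *
c=wrist("w3")
rim(c,"fine",(.612,-.113,.07),.066,.08,win=110)
rim(c,"medium",(.587,-.309,.038),.034,.05,win=90)
```

```text
tcp [ 0.593  -0.1139  0.1539] [ 1.7997e+02 -7.0000e-02  2.0000e-02] F [ 0.6 -0.7  0.7] w 0.0872 t 7.55
fine n 1417 centre [ 0.6136 -0.1136] rad 0.0277 lsq [array([ 0.6133, -0.1136]), np.float64(0.0259)] z [0.0671 0.0707 0.072 ]
medium n 809 centre [ 0.5882 -0.3084] rad 0.0278 lsq [array([ 0.5883, -0.3085]), np.float64(0.026)] z [0.0344 0.0383 0.0399]
```

View pics/w3.png

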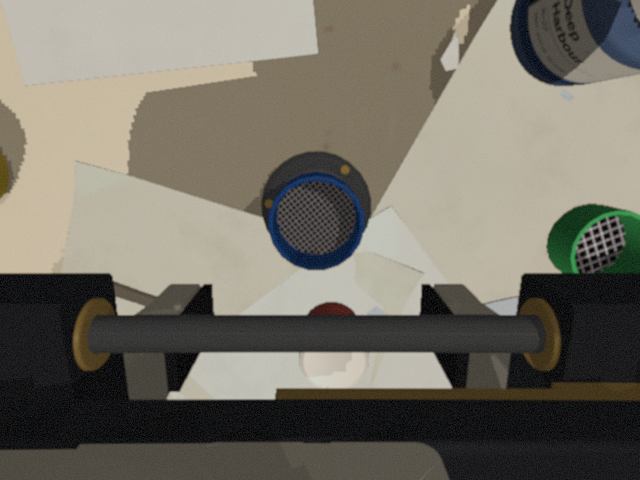

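Request:
apply_moves([
  [[0,0.6,0],[0,0,0],87],
  [[0,0.9,0],[0,0,0],87],
  [[0,0.9,0],[0,0,0],87],
  [[0,0.9,0],[0,0,0],87],
  [[0,0.9,0],[0,0,0],87],
])

```text
time_s: 8.1
tcp_pos: [0.5935, -0.2821, 0.1488]
eef_rot: [-179.9, 0.1, 0.4]
contact_force: [0.9, -0.5, 1.2]
gripper_width: 0.0869
```

Request:
apply_moves([
  [[0,0.4,0],[0,0,0],87],
  [[0,0,0],[0,0,0],87],
])

```text
time_s: 8.3
tcp_pos: [0.5924, -0.3026, 0.1459]
eef_rot: [-179.9, 0.3, 0.2]
contact_force: [-0.7, 0.0, -1.0]
gripper_width: 0.0869
```

Request:
apply_moves([
  [[-0.1,0.14,0.3],[0,0.02,0.03],87],
  [[0,0,0.6],[0,0,0],87],
  [[0,0,0.6],[0,0,0],87],
  [[0,0,0.5],[0,0,0],87],
  [[0,0,0],[0,0,0],87],
])

```text
time_s: 8.8
tcp_pos: [0.5861, -0.3047, 0.0588]
eef_rot: [-179.8, 0.2, -0.1]
contact_force: [-1.3, 0.8, -0.3]
gripper_width: 0.0871
```

Request:
apply_moves([
  [[0.05,0.1,0.2],[-0.02,0,0],87],
  [[0,0,0.3],[0,0,0],87],
  [[0,0,0.2],[0,0,0],87],
  [[0,0,0],[0,0,0],87],
])

```text
time_s: 9.2
tcp_pos: [0.589, -0.3075, 0.0297]
eef_rot: [-180.0, 0.1, 0.1]
contact_force: [0.1, -0.1, -0.7]
gripper_width: 0.0869
```

Request:
apply_moves([
  [[-0.02,0.03,0.05],[0,0,0],45],
  [[0,0,0],[0,0,0],45],
  [[0,0,0],[0,0,0],45],
  [[0,0,0],[0,0,0],45],
  [[0,0,0],[0,0,0],45],
])

```text
time_s: 9.7
tcp_pos: [0.5892, -0.3093, 0.0293]
eef_rot: [180.0, -0.0, 0.1]
contact_force: [0.3, 0.4, -0.4]
gripper_width: 0.0555
```

Request:
apply_moves([
  [[0,0,-0.5],[0,0,0],45],
  [[0,0,-0.8],[0,0,0],45],
  [[0,0,-0.8],[0,0,0],45],
  [[0,0,-0.8],[0,0,0],45],
  [[0,0,-0.5],[0,0,0],45],
])

```text
time_s: 10.2
tcp_pos: [0.586, -0.3084, 0.1653]
eef_rot: [-179.8, 0.5, -0.0]
contact_force: [0.2, -0.3, -1.2]
gripper_width: 0.0555
```

Request:
apply_moves([
  [[0.05,-0.6,0],[0,0.05,0],45],
  [[0,-0.9,0],[0,0,0],45],
  [[0,-0.9,0],[0,0,0],45],
  [[0,-0.9,0],[0,0,0],45],
  [[0,-0.9,0],[0,0,0],45],
])

```text
time_s: 10.7
tcp_pos: [0.5894, -0.1401, 0.1707]
eef_rot: [-179.9, -0.4, -0.4]
contact_force: [0.5, 1.1, -2.0]
gripper_width: 0.0554
```

Request:
apply_moves([
  [[0,-0.2,0],[0,0,0],45],
  [[0,0,0],[0,0,0],45],
])

```text
time_s: 10.9
tcp_pos: [0.5894, -0.1278, 0.1713]
eef_rot: [-179.9, -0.5, -0.2]
contact_force: [0.5, 0.2, -1.9]
gripper_width: 0.0551
```

Run:
```python
from h import *
c=wrist("w4");t=c["wft"][:3,3]
rim(c,"fine",(.612,-.113,.07),.066,.08,win=110)
rim(c,"medium",(t[0],t[1],t[2]+.009),t[2]+.005,t[2]+.02,win=110)
```

```text
tcp [ 0.5894 -0.1278  0.1713] [-1.7987e+02 -4.5000e-01 -1.7000e-01] F [ 0.5  0.2 -1.9] w 0.0551 t 10.9
fine n 1069 centre [ 0.6138 -0.1139] rad 0.028 lsq [array([ 0.6133, -0.1139]), np.float64(0.0259)] z [0.0675 0.0708 0.0721]
medium n 2917 centre [ 0.5885 -0.1277] rad 0.0278 lsq [array([ 0.589 , -0.1277]), np.float64(0.0259)] z [0.1768 0.1807 0.182 ]
```

View pics/w4.png

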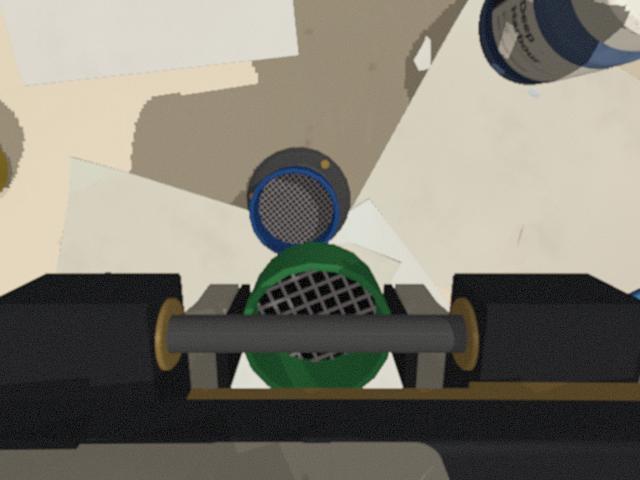

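Request:
apply_moves([
  [[0.3,-0.17,0],[0,-0.05,0.02],45],
  [[0.28,-0.17,0.2],[0,0,0],45],
  [[0,0,0.5],[0,0,0],45],
  [[0,0,0.5],[0,0,0],45],
  [[0,0,0],[0,0,0],45],
])

```text
time_s: 11.45
tcp_pos: [0.6167, -0.1175, 0.1204]
eef_rot: [-179.9, -0.1, -0.6]
contact_force: [0.1, 0.8, -1.2]
gripper_width: 0.0555
```

Request:
apply_moves([
  [[-0.08,-0.09,0],[0,0,-0.07],45],
  [[0,0,0.2],[0,0,0],45],
  [[0,0,0],[0,0,0],45],
])

```text
time_s: 11.75
tcp_pos: [0.6145, -0.1146, 0.1119]
eef_rot: [-179.9, -0.1, -0.1]
contact_force: [-0.3, -0.5, -1.1]
gripper_width: 0.0555
```

Request:
apply_moves([
  [[-0.03,-0.02,0.15],[0,0,0],45],
  [[0,0,0.15],[0,0,0],45],
  [[0,0,0],[0,0,0],45],
])

```text
time_s: 12.05
tcp_pos: [0.614, -0.1137, 0.1004]
eef_rot: [-179.9, -0.2, -0.1]
contact_force: [0.4, -1.5, -1.2]
gripper_width: 0.0553
```

Request:
apply_moves([
  [[-0.03,0,0.15],[0,-0.02,0],45],
  [[0,0,0.1],[0,0,0],45],
  [[0,0,0],[0,0,0],45],
])

```text
time_s: 12.35
tcp_pos: [0.6133, -0.1137, 0.091]
eef_rot: [-179.9, -0.1, -0.1]
contact_force: [-1.5, 0.6, 4.2]
gripper_width: 0.0553
```

Request:
apply_moves([
  [[0,0,0],[0,0,0],80],
  [[0,0,0],[0,0,0],80],
  [[0,0,0],[0,0,0],80],
  [[0,0,-0.5],[0,0,0],87],
  [[0,0,-0.8],[0,0,0],87],
])

```text
time_s: 12.85
tcp_pos: [0.6107, -0.1138, 0.1392]
eef_rot: [-179.9, 0.3, -0.1]
contact_force: [-0.1, -0.7, 0.2]
gripper_width: 0.0856
```

Request:
apply_moves([
  [[-0.5,0,-1],[0,0,0],87],
  [[0,0,-0.5],[0,0,0],87],
  [[0,0,0],[0,0,0],87],
])

```text
time_s: 13.15
tcp_pos: [0.5924, -0.1141, 0.2053]
eef_rot: [-180.0, -0.0, -0.1]
contact_force: [0.6, -0.0, -0.0]
gripper_width: 0.0871
```

Run:
```python
from h import *
c=wrist("w5")
rim(c,"medium",(.612,-.113,.1),.096,.11,win=110)
rim(c,"coarse",(.640,.129,.038),.034,.05,win=90)
from plant import r
s=r.capture("side");cv2.imwrite("pics/side1.png",cv2.resize(s["img"][140:380,180:500],None,fx=2,fy=2))
```

```text
tcp [ 0.5924 -0.1141  0.2053] [-1.7997e+02 -1.0000e-02 -8.0000e-02] F [ 0.6 -0.  -0. ] w 0.0871 t 13.15
medium n 1103 centre [ 0.6129 -0.1137] rad 0.0274 lsq [array([ 0.6126, -0.1137]), np.float64(0.0258)] z [0.0972 0.1007 0.102 ]
coarse n 656 centre [0.6388 0.1235] rad 0.0275 lsq [array([0.6394, 0.1265]), np.float64(0.0257)] z [0.0346 0.0382 0.0398]
```

View pics/side1.png

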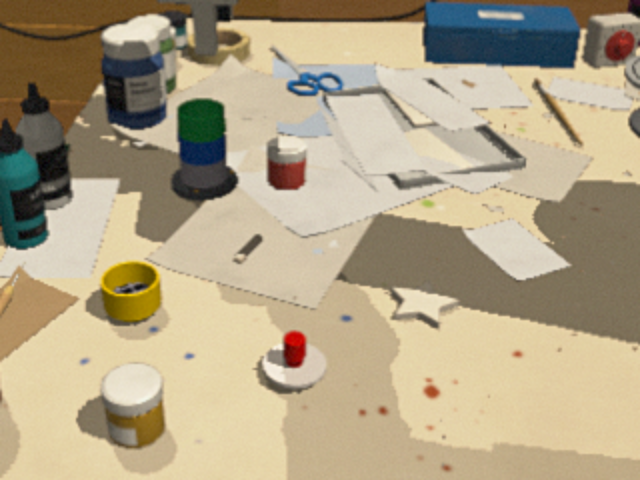

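Request:
apply_moves([
  [[0.1,-0.6,0],[0,0,0],87],
  [[0.1,-1,0],[0,0,0],87],
  [[0.1,-1,0],[0,0,0],87],
  [[0.1,-1,0],[0,0,0],87],
  [[0.1,-1,0],[0,0,0],87],
])

```text
time_s: 13.75
tcp_pos: [0.6093, 0.0706, 0.1945]
eef_rot: [179.9, 0.8, -0.6]
contact_force: [1.4, 0.5, 0.1]
gripper_width: 0.0869
```

Request:
apply_moves([
  [[0.2,-0.8,0.4],[0,0,0],87],
  [[0,-0.2,0.4],[0,0,0],87],
  [[0,0,0],[0,0,0],87],
])

```text
time_s: 14.05
tcp_pos: [0.6162, 0.1168, 0.1562]
eef_rot: [179.8, 1.2, -0.4]
contact_force: [-1.1, -0.3, -0.9]
gripper_width: 0.0869
```

Run:
```python
from h import *
c=wrist("w6")
rim(c,"coarse",(.639,.1285,.038),.034,.05,win=100)
```

```text
tcp [0.6162 0.1168 0.1562] [179.81   1.15  -0.37] F [-1.1 -0.3 -0.9] w 0.0869 t 14.05
coarse n 1242 centre [0.6396 0.1284] rad 0.0277 lsq [array([0.6397, 0.1283]), np.float64(0.026)] z [0.0354 0.0388 0.0401]
```

View pics/w6.png

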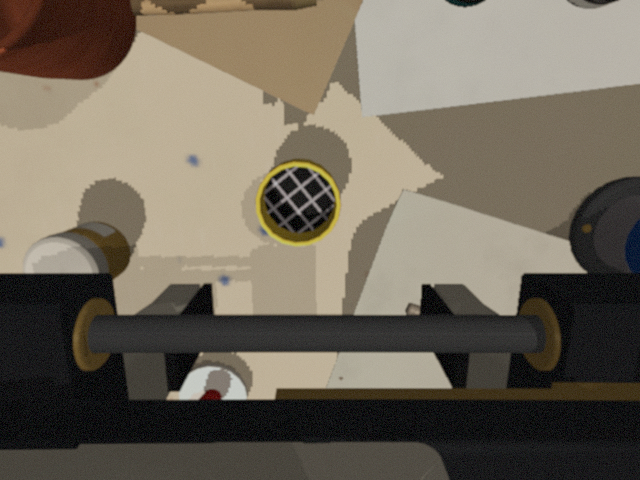

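Request:
apply_moves([
  [[0.4,-0.2,0],[0.02,0.14,-0.05],87],
  [[0.2,-0.1,0.4],[0,0,0],87],
  [[0,0,0.6],[0,0,0],87],
  [[0,0,0.6],[0,0,0],87],
  [[0,0,0],[0,0,0],87],
])

```text
time_s: 14.6
tcp_pos: [0.6454, 0.126, 0.0906]
eef_rot: [-180.0, -0.3, -0.2]
contact_force: [-1.1, 0.3, -0.7]
gripper_width: 0.0872
```

Request:
apply_moves([
  [[-0.14,-0.05,0.2],[0,-0.03,-0.02],87],
  [[0,0,0.4],[0,0,0],87],
  [[0,0,0.4],[0,0,0],87],
  [[0,0,0.2],[0,0,0],87],
  [[0,0,0],[0,0,0],87],
])

```text
time_s: 15.1
tcp_pos: [0.6419, 0.1274, 0.0437]
eef_rot: [-179.9, -0.3, -0.1]
contact_force: [-0.2, 0.9, 0.8]
gripper_width: 0.0871
```

Request:
apply_moves([
  [[-0.07,-0.03,0.15],[-0.01,-0.04,0],87],
  [[0,0,0.2],[0,0,0],87],
  [[0,0,0.05],[0,0,0],87],
  [[0,0,0],[0,0,0],87],
])

```text
time_s: 15.5
tcp_pos: [0.6402, 0.1293, 0.029]
eef_rot: [-179.9, -0.1, -0.1]
contact_force: [-0.1, 0.2, -0.2]
gripper_width: 0.0869
```

Request:
apply_moves([
  [[-0.01,0.02,0.02],[0,0,0],45],
  [[0,0,0],[0,0,0],45],
  [[0,0,0],[0,0,0],45],
  [[0,0,0],[0,0,0],45],
  [[0,0,0],[0,0,0],45],
])

```text
time_s: 16.0
tcp_pos: [0.6403, 0.1286, 0.0291]
eef_rot: [-179.9, -0.2, -0.1]
contact_force: [-0.0, 0.2, -0.2]
gripper_width: 0.0548
```

Request:
apply_moves([
  [[0,0,-0.5],[0,0,0],45],
  [[0,0,-0.9],[0,0,0],45],
  [[0,0,-0.9],[0,0,0],45],
  [[0,0,-0.9],[0,0,0],45],
  [[0,0,-0.9],[0,0,0],45],
])

```text
time_s: 16.5
tcp_pos: [0.6359, 0.1267, 0.1911]
eef_rot: [179.8, 0.6, -0.1]
contact_force: [0.6, 0.3, -1.0]
gripper_width: 0.0546
```

Request:
apply_moves([
  [[-0.2,0.6,-0.2],[0,0.05,0],45],
  [[-0.2,0.9,0],[0,0,0],45],
  [[-0.2,0.9,0],[0,0,0],45],
  [[-0.2,0.9,0],[0,0,0],45],
  [[-0.2,0.9,0],[0,0,0],45],
])

```text
time_s: 17.0
tcp_pos: [0.5985, -0.041, 0.2074]
eef_rot: [-179.9, -0.6, 0.3]
contact_force: [0.5, 0.1, -0.8]
gripper_width: 0.0545
```

Request:
apply_moves([
  [[0,0.9,0],[0,0,0],45],
  [[0,0,0],[0,0,0],45],
])

```text
time_s: 17.2
tcp_pos: [0.5968, -0.0816, 0.2078]
eef_rot: [-179.9, -0.6, 0.1]
contact_force: [-0.1, 1.3, -1.5]
gripper_width: 0.0542
```

Run:
```python
from h import *
c=wrist("w7");t=c["wft"][:3,3]
rim(c,"medium",(.612,-.113,.1),.096,.11,win=110)
rim(c,"coarse",(t[0],t[1],t[2]+.009),t[2]+.005,t[2]+.02,win=110)
```

```text
tcp [ 0.5968 -0.0816  0.2078] [-1.7991e+02 -5.7000e-01  1.3000e-01] F [-0.1  1.3 -1.5] w 0.0542 t 17.2
medium n 944 centre [ 0.6127 -0.113 ] rad 0.0274 lsq [array([ 0.6125, -0.1132]), np.float64(0.0258)] z [0.097  0.1008 0.1021]
coarse n 3129 centre [ 0.5963 -0.0817] rad 0.0283 lsq [array([ 0.5969, -0.0815]), np.float64(0.0259)] z [0.2134 0.2174 0.2187]
```

View pics/w7.png

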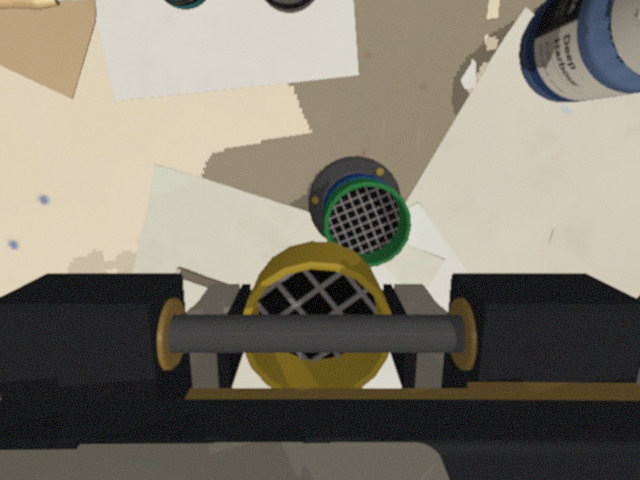

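Request:
apply_moves([
  [[0.2,0.4,0],[0,-0.06,0.02],45],
  [[0.16,0.36,0.3],[0,0,0],45],
  [[0,0,0.6],[0,0,0],45],
  [[0,0,0.4],[0,0,0],45],
  [[0,0,0],[0,0,0],45],
])

```text
time_s: 17.75
tcp_pos: [0.6126, -0.1101, 0.1522]
eef_rot: [-179.8, -0.2, 0.0]
contact_force: [-0.0, -0.4, 0.3]
gripper_width: 0.0548
```

Request:
apply_moves([
  [[0,0.08,0.15],[-0.02,-0.03,0],45],
  [[0,0,0.3],[0,0,0],45],
  [[0,0,0],[0,0,0],45],
])

```text
time_s: 18.05
tcp_pos: [0.6131, -0.1127, 0.1326]
eef_rot: [-180.0, 0.1, 0.1]
contact_force: [-0.8, 0.2, -1.1]
gripper_width: 0.0546
```

Request:
apply_moves([
  [[-0.01,0.02,0.1],[0,0,0],45],
  [[0,0,0.1],[0,0,0],45],
  [[0,0,0.1],[0,0,0],45],
  [[0,0,0],[0,0,0],45],
])

```text
time_s: 18.45
tcp_pos: [0.6138, -0.1133, 0.1213]
eef_rot: [-180.0, -0.1, 0.1]
contact_force: [-0.6, -0.2, -1.4]
gripper_width: 0.0547
```

Request:
apply_moves([
  [[0,0,0.05],[0,0,0],45],
  [[0,0,0],[0,0,0],45],
])

```text
time_s: 18.65
tcp_pos: [0.6147, -0.1134, 0.1216]
eef_rot: [180.0, -0.2, 0.2]
contact_force: [-0.5, -0.0, -0.3]
gripper_width: 0.0547
```

Request:
apply_moves([
  [[-0.03,0,0.07],[0,-0.02,0],45],
  [[0,0,0],[0,0,0],45],
])

```text
time_s: 18.85
tcp_pos: [0.6151, -0.1134, 0.1214]
eef_rot: [180.0, -0.3, 0.2]
contact_force: [-0.5, 1.3, -0.3]
gripper_width: 0.0547
```

Request:
apply_moves([
  [[-0.05,0,0.1],[0,-0.03,0],45],
  [[0,0,0],[0,0,0],45],
])

```text
time_s: 19.05
tcp_pos: [0.6158, -0.1135, 0.1214]
eef_rot: [179.9, -0.4, 0.3]
contact_force: [-1.2, 0.8, -0.7]
gripper_width: 0.0551
```

Run:
```python
from h import *
c=wrist("w8");t=c["wft"][:3,3]
rim(c,"coarse",(t[0],t[1],t[2]+.009),t[2]+.005,t[2]+.02,win=110)
from plant import r
s=r.capture("side");cv2.imwrite("pics/side2.png",cv2.resize(s["img"][140:260,220:380],None,fx=4,fy=4))
```

```text
tcp [ 0.6158 -0.1135  0.1214] [179.89  -0.45   0.34] F [-1.2  0.8 -0.7] w 0.0551 t 19.05
coarse n 3183 centre [ 0.6155 -0.1135] rad 0.0282 lsq [array([ 0.6158, -0.1134]), np.float64(0.0259)] z [0.1269 0.1312 0.1324]
```

View pics/side2.png

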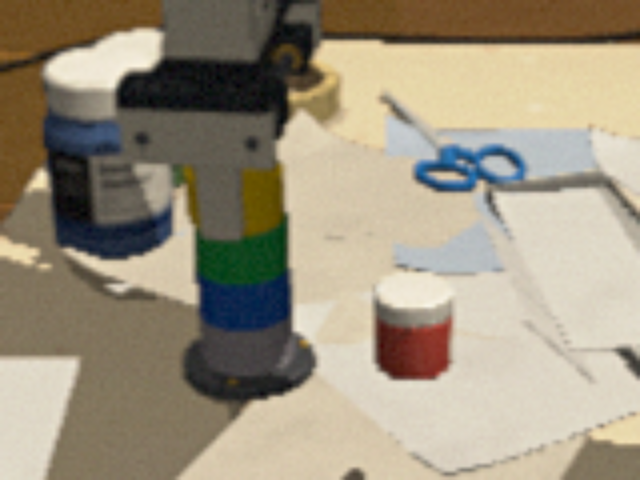

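Request:
apply_moves([
  [[-0.05,0,-0.1],[0,-0.06,0.04],45],
  [[-0.05,0,0],[0,0,0],45],
  [[0,0,0],[0,0,0],45],
])

```text
time_s: 19.45
tcp_pos: [0.6105, -0.1136, 0.1235]
eef_rot: [179.9, 0.2, -0.1]
contact_force: [0.8, -0.7, 0.7]
gripper_width: 0.0546
```

Request:
apply_moves([
  [[0.06,0,0.0],[0,0.03,0],45],
  [[0,0,0.05],[0,0,0],45],
  [[0,0,0],[0,0,0],45],
])

```text
time_s: 19.75
tcp_pos: [0.6128, -0.1137, 0.1208]
eef_rot: [179.9, 0.0, -0.1]
contact_force: [-1.2, 0.1, 1.7]
gripper_width: 0.0546
```

Request:
apply_moves([
  [[0,0,0.05],[0,0,0],45],
  [[0,0,0],[0,0,0],45],
])

```text
time_s: 19.95
tcp_pos: [0.6135, -0.1137, 0.1211]
eef_rot: [179.9, -0.1, -0.0]
contact_force: [-0.7, -0.3, -1.1]
gripper_width: 0.0545
```

Home (the height no longer drops). Release and check.

Request:
apply_moves([
  [[0,0,0],[0,0,0],80],
  [[0,0,0],[0,0,0],80],
  [[0,0,0],[0,0,0],80],
  [[0,0,-0.5],[0,0,0],87],
  [[0,0,-0.8],[0,0,0],87],
])

```text
time_s: 20.45
tcp_pos: [0.6099, -0.1136, 0.1681]
eef_rot: [179.9, 0.5, -0.1]
contact_force: [0.5, 0.6, -0.6]
gripper_width: 0.0857
```

Request:
apply_moves([
  [[-0.5,0,-1],[0,0,0],87],
  [[0,0,-0.7],[0,0,0],87],
  [[0,0,0],[0,0,0],87],
])

```text
time_s: 20.75
tcp_pos: [0.5913, -0.1138, 0.2416]
eef_rot: [179.8, 0.3, -0.1]
contact_force: [1.0, 0.1, 0.5]
gripper_width: 0.087
```

Run:
```python
from h import *
c=wrist("w9")
rim(c,"coarse",(.613,-.113,.13),.126,.14,win=110)
from plant import r
s=r.capture("side");cv2.imwrite("pics/side3.png",cv2.resize(s["img"][140:260,220:380],None,fx=4,fy=4))
```

```text
tcp [ 0.5913 -0.1138  0.2416] [ 1.7983e+02  3.5000e-01 -6.0000e-02] F [1.  0.1 0.5] w 0.087 t 20.75
coarse n 1141 centre [ 0.613  -0.1138] rad 0.0275 lsq [array([ 0.613 , -0.1137]), np.float64(0.0258)] z [0.1274 0.1308 0.1321]
```

View pics/side3.png

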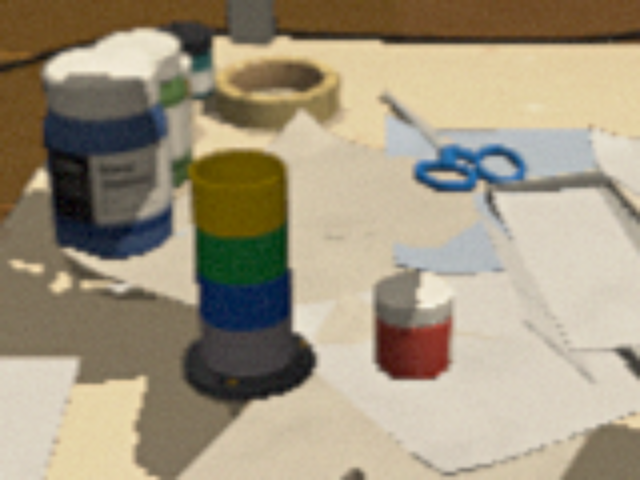

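View pics/w9.png

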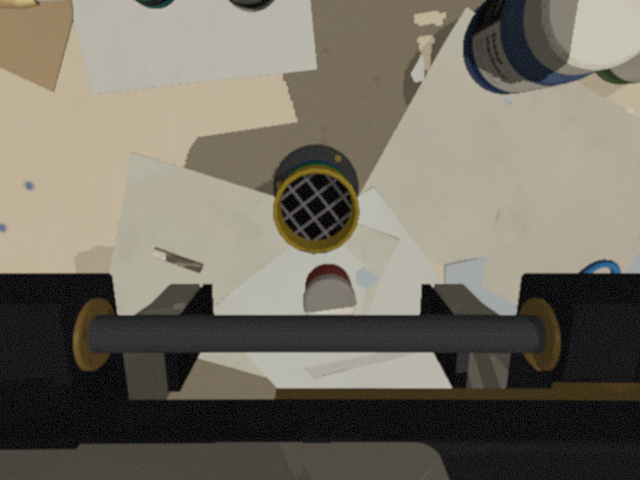

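Request:
apply_moves([
  [[-0.3,-0.7,0],[0,0,0],87],
  [[-0.4,-1,0],[0,0,0],87],
  [[-0.4,-1,0],[0,0,0],87],
  [[-0.4,-1,0],[0,0,0],87],
  [[-0.4,-1,0],[0,0,0],87],
])

```text
time_s: 21.35
tcp_pos: [0.5102, 0.0756, 0.229]
eef_rot: [179.7, 1.4, -0.6]
contact_force: [1.4, 0.8, 0.8]
gripper_width: 0.0869
```

Request:
apply_moves([
  [[-0.4,-1,0.4],[0,0,0],87],
  [[-0.4,-1,0.4],[0,0,0],87],
  [[-0.3,-0.6,0.4],[0,0,0],87],
  [[0,0,0],[0,0,0],87],
])

```text
time_s: 21.75
tcp_pos: [0.4602, 0.1859, 0.1746]
eef_rot: [179.4, 1.8, -0.5]
contact_force: [-0.6, -1.0, 0.1]
gripper_width: 0.0869
```

Run:
```python
from h import *
c=wrist("w10")
rim(c,"lid",(.4775,.202,.04),.037,.05)
```

```text
tcp [0.4602 0.1859 0.1746] [179.43   1.75  -0.47] F [-0.6 -1.   0.1] w 0.0869 t 21.75
lid n 597 centre [0.477 0.202] rad 0.0097 lsq [array([0.4775, 0.2021]), np.float64(0.0068)] z [0.0406 0.0421 0.0433]
```

View pics/w10.png

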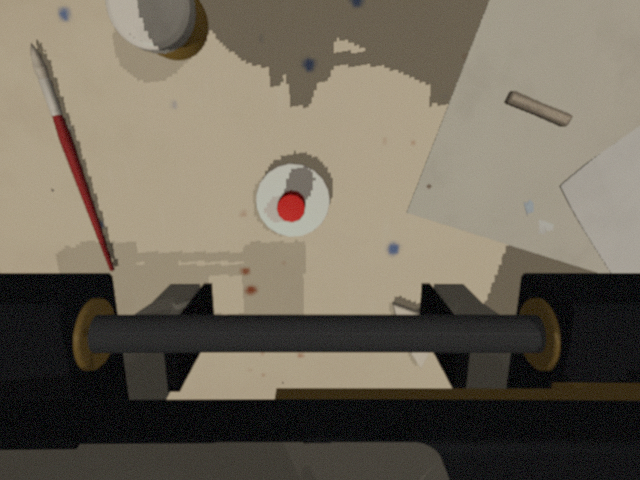

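Request:
apply_moves([
  [[0.3,-0.3,0],[0.07,0.2,-0.06],87],
  [[0.1,-0.1,0.3],[0,0,0],87],
  [[0,0,0.5],[0,0,0],87],
  [[0,0,0.5],[0,0,0],87],
  [[0,0,0],[0,0,0],87],
])

```text
time_s: 22.3
tcp_pos: [0.4774, 0.1981, 0.1173]
eef_rot: [179.8, 0.4, -0.1]
contact_force: [0.6, -0.6, -0.1]
gripper_width: 0.087
```

Request:
apply_moves([
  [[0,-0.1,0.2],[0.02,0.05,-0.01],87],
  [[0,0,0.4],[0,0,0],87],
  [[0,0,0.4],[0,0,0],87],
  [[0,0,0.3],[0,0,0],87],
  [[0,0,0],[0,0,0],87],
])

```text
time_s: 22.8
tcp_pos: [0.4792, 0.2011, 0.0638]
eef_rot: [180.0, -0.1, -0.2]
contact_force: [-0.6, -0.3, -0.3]
gripper_width: 0.0869
```

Request:
apply_moves([
  [[-0.05,-0.02,0.2],[0,0,-0.02],87],
  [[0,0,0.3],[0,0,0],87],
  [[0,0,0.15],[0,0,0],87],
  [[0,0,0],[0,0,0],87],
])

```text
time_s: 23.2
tcp_pos: [0.4782, 0.2026, 0.0374]
eef_rot: [-179.9, -0.3, -0.1]
contact_force: [-0.3, -0.3, 0.8]
gripper_width: 0.0871
```

Request:
apply_moves([
  [[-0.02,0.01,0.06],[0,-0.03,0],87],
  [[0,0,0],[0,0,0],87],
])

```text
time_s: 23.4
tcp_pos: [0.4774, 0.2023, 0.0349]
eef_rot: [-179.9, -0.0, -0.1]
contact_force: [0.3, -0.2, 0.3]
gripper_width: 0.0871
```

Request:
apply_moves([
  [[0,0,0],[0,0,0],10],
  [[0,0,0],[0,0,0],10],
  [[0,0,0],[0,0,0],10],
  [[0,0,0],[0,0,0],10],
  [[0,0,0],[0,0,0],10],
])

```text
time_s: 23.9
tcp_pos: [0.478, 0.2028, 0.0359]
eef_rot: [-179.8, -0.1, -0.1]
contact_force: [-0.3, 0.0, -0.7]
gripper_width: 0.0523
```

Request:
apply_moves([
  [[0,0,0],[0,0,0],10],
  [[0,0,0],[0,0,0],10],
  [[0,0,0],[0,0,0],10],
  [[0,0,0],[0,0,0],10],
])

```text
time_s: 24.3
tcp_pos: [0.4781, 0.2028, 0.036]
eef_rot: [-179.8, -0.1, -0.1]
contact_force: [-0.4, -1.7, 0.9]
gripper_width: 0.0208
```

Request:
apply_moves([
  [[0,0,0],[0,0,0],10],
  [[0,0,0],[0,0,0],10],
  [[0,0,-0.3],[0,0,0],10],
  [[0,0,-0.5],[0,0,0],10],
  [[0,0,0],[0,0,0],10],
])

```text
time_s: 24.8
tcp_pos: [0.4777, 0.2024, 0.0698]
eef_rot: [-179.9, -0.0, -0.1]
contact_force: [-0.2, 0.3, -0.6]
gripper_width: 0.0191
```

Request:
apply_moves([
  [[0,0,-0.7],[0,0,0],10],
  [[0,0,-0.9],[0,0,0],10],
  [[0,0,-0.9],[0,0,0],10],
  [[0,0,-0.9],[0,0,0],10],
  [[0,0,-0.9],[0,0,0],10],
])

```text
time_s: 25.3
tcp_pos: [0.4742, 0.1994, 0.2441]
eef_rot: [179.8, 0.5, -0.1]
contact_force: [1.4, 0.8, -0.7]
gripper_width: 0.0193
```

Request:
apply_moves([
  [[0.2,0.6,0],[0,0,0],10],
  [[0.4,0.9,0],[0,0,0],10],
  [[0.4,0.9,0],[0,0,0],10],
  [[0.4,0.9,0],[0,0,0],10],
  [[0.4,0.9,0],[0,0,0],10],
])

```text
time_s: 25.8
tcp_pos: [0.5491, 0.0315, 0.2532]
eef_rot: [-179.7, -0.3, 0.4]
contact_force: [0.1, 1.4, -0.2]
gripper_width: 0.0196
```

Request:
apply_moves([
  [[0.4,0.9,0],[0,0,0],10],
  [[0.3,0.9,0],[0,0,0],10],
  [[0,0.5,0],[0,0,0],10],
  [[0,0,0],[0,0,0],10],
])

```text
time_s: 26.2
tcp_pos: [0.5785, -0.0684, 0.2525]
eef_rot: [-179.7, -0.2, 0.1]
contact_force: [0.4, -0.4, -1.0]
gripper_width: 0.0194
```

Request:
apply_moves([
  [[0.2,0.4,0.2],[-0.03,-0.02,0],10],
  [[0.2,0.4,0.2],[0,0,0],10],
  [[0,0,0],[0,0,0],10],
])

```text
time_s: 26.5
tcp_pos: [0.5944, -0.1007, 0.2364]
eef_rot: [-179.9, -0.0, 0.1]
contact_force: [1.0, 0.3, -1.2]
gripper_width: 0.0194
```

Run:
```python
from h import *
c=wrist("w11");t=c["wft"][:3,3]
rim(c,"coarse",(.613,-.113,.13),.126,.14,win=110)
rim(c,"lid",(t[0],t[1],t[2]+.005),t[2]+.002,t[2]+.015,win=110)
# white disc: pixels near tool height -.022
v,u=np.mgrid[0:480,0:640];P,ok=cloud(c,u.ravel(),v.ravel())
q=ok&(np.abs(P[:,2]-(t[2]-.0225))<.006)&(np.hypot(P[:,0]-t[0],P[:,1]-t[1])<.034)
Q=P[q];print(len(Q),Q.min(0)-t,Q.max(0)-t,circ(Q))
from plant import r
s=r.capture("side");cv2.imwrite("pics/side4.png",cv2.resize(s["img"][110:260,200:400],None,fx=4,fy=4))
```

```text
tcp [ 0.5944 -0.1007  0.2364] [-1.7991e+02 -3.0000e-02  6.0000e-02] F [ 1.   0.3 -1.2] w 0.0194 t 26.5
coarse n 910 centre [ 0.6132 -0.1136] rad 0.0275 lsq [array([ 0.6131, -0.1136]), np.float64(0.0258)] z [0.1278 0.1308 0.1321]
lid n 345 centre [ 0.5984 -0.1002] rad 0.0086 lsq [array([ 0.5969, -0.1006]), np.float64(0.006)] z [0.2388 0.2418 0.2431]
4646 [-0.02949115 -0.02480511 -0.02672153] [ 0.02676292  0.02493968 -0.01675127] (array([ 0.59671814, -0.10060212]), np.float64(0.018698892950657985))
```

View pics/w11.png

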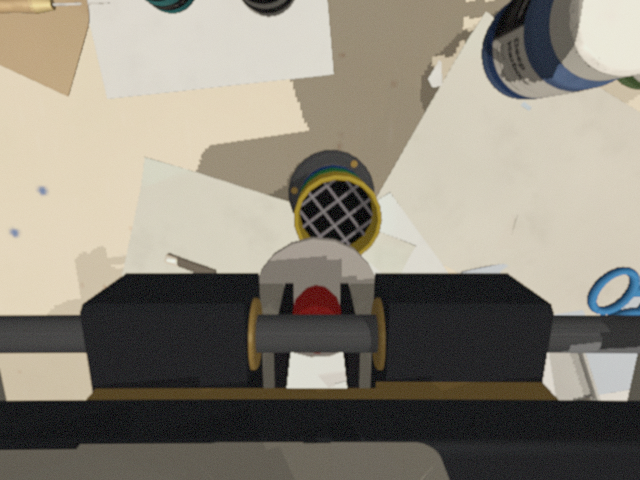

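View pics/side4.png

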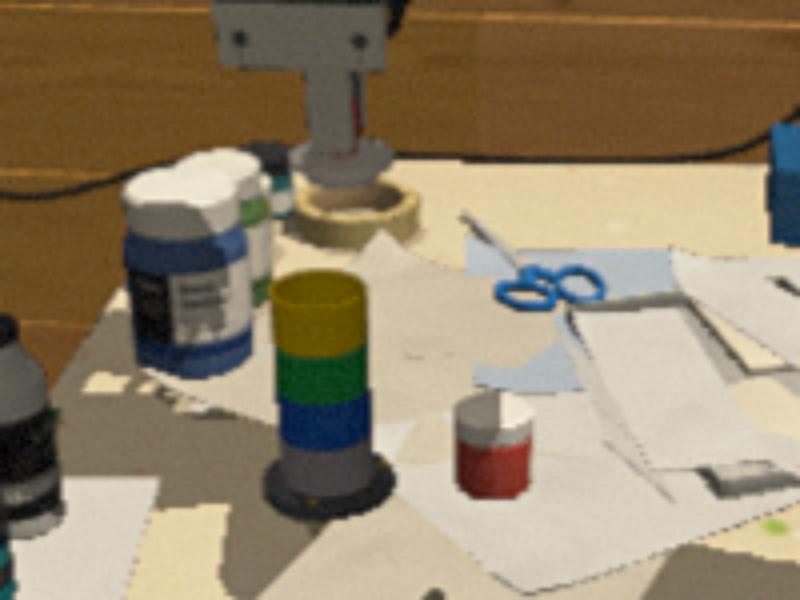

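Request:
apply_moves([
  [[0.25,0.17,0],[0,0,0],10],
  [[0.24,0.16,0.3],[0,0,0],10],
  [[0,0,0.5],[0,0,0],10],
  [[0,0,0.3],[0,0,0],10],
  [[0,0,0],[0,0,0],10],
])

```text
time_s: 27.1
tcp_pos: [0.6169, -0.111, 0.1924]
eef_rot: [-179.9, -0.3, 0.3]
contact_force: [-0.1, 0.1, 0.4]
gripper_width: 0.0193
```

Request:
apply_moves([
  [[-0.07,0.06,0.15],[-0.01,-0.03,0.04],10],
  [[0,0,0.3],[0,0,0],10],
  [[0,0,0],[0,0,0],10],
])

```text
time_s: 27.4
tcp_pos: [0.6143, -0.1135, 0.1733]
eef_rot: [-180.0, -0.0, -0.0]
contact_force: [0.1, 0.1, -1.2]
gripper_width: 0.0191
```

Request:
apply_moves([
  [[-0.02,0,0.12],[0,0,0],10],
  [[-0.02,0,0.12],[0,0,0],10],
  [[-0.02,0,0.1],[0,0,0],10],
  [[0,0,0],[0,0,0],10],
])

```text
time_s: 27.8
tcp_pos: [0.6121, -0.1135, 0.1594]
eef_rot: [-180.0, -0.1, -0.0]
contact_force: [-0.9, 0.4, -0.6]
gripper_width: 0.0192
```

Request:
apply_moves([
  [[0.04,0,0.04],[0,0,0],10],
  [[0,0,0],[0,0,0],10],
])

```text
time_s: 28.0
tcp_pos: [0.6142, -0.1135, 0.1583]
eef_rot: [-180.0, -0.2, -0.0]
contact_force: [-0.1, -0.3, -0.1]
gripper_width: 0.0192
```

Request:
apply_moves([
  [[-0.01,0,0.05],[0,-0.02,0],10],
  [[0,0,0],[0,0,0],10],
])

```text
time_s: 28.2
tcp_pos: [0.6153, -0.1137, 0.1586]
eef_rot: [180.0, -0.2, 0.0]
contact_force: [-0.7, -0.6, -0.4]
gripper_width: 0.0193
```

Request:
apply_moves([
  [[-0.03,0,-0.01],[0,-0.02,0],10],
  [[0,0,0],[0,0,0],10],
])

```text
time_s: 28.4
tcp_pos: [0.614, -0.1136, 0.159]
eef_rot: [-180.0, -0.1, 0.0]
contact_force: [-0.0, -0.1, -0.6]
gripper_width: 0.0195
```

Request:
apply_moves([
  [[0,0,0],[0,0,0],60],
  [[0,0,0],[0,0,0],60],
  [[0,0,0],[0,0,0],60],
  [[0,0,0],[0,0,0],60],
  [[0,0,0],[0,0,0],60],
])

```text
time_s: 28.9
tcp_pos: [0.6139, -0.1136, 0.1586]
eef_rot: [-180.0, -0.0, 0.0]
contact_force: [0.1, 0.2, -0.1]
gripper_width: 0.0535
```

Request:
apply_moves([
  [[0,0,-0.4],[0,0,0],60],
  [[0,0,-0.8],[0,0,0],60],
  [[0,0,-0.9],[0,0,0],60],
  [[-0.6,0,-0.6],[0,0,0],60],
  [[0,0,0],[0,0,0],60],
])

```text
time_s: 29.4
tcp_pos: [0.5887, -0.1139, 0.2688]
eef_rot: [180.0, 0.2, 0.0]
contact_force: [1.0, 0.2, 0.2]
gripper_width: 0.0602
```

Run:
```python
from h import *
c=wrist("w12")
rim(c,"lid",(.613,-.113,.162),.159,.17,win=110)
v,u=np.mgrid[0:480,0:640];P,ok=cloud(c,u.ravel(),v.ravel())
q=ok&(P[:,2]>.130)&(P[:,2]<.14)&(np.hypot(P[:,0]-.613,P[:,1]+.1137)<.034)
Q=P[q];ce=cv2.minEnclosingCircle(Q[:,:2].astype(np.float32));print("disc",len(Q),ce,np.percentile(Q[:,2],[5,50,95]))
A=np.c_[Q[:,:2]-Q[:,:2].mean(0),np.ones(len(Q))];print("tilt deg",np.degrees(np.linalg.lstsq(A,Q[:,2],rcond=None)[0][:2]))
from plant import r
s=r.capture("side");cv2.imwrite("pics/side5.png",cv2.resize(s["img"][110:260,200:400],None,fx=4,fy=4));np.savez("side5.npz",**s)
t=r.capture("top");cv2.imwrite("pics/top5.png",t["img"]);np.savez("top5.npz",**t)
```

```text
tcp [ 0.5887 -0.1139  0.2688] [1.7996e+02 2.1000e-01 2.0000e-02] F [1.  0.2 0.2] w 0.0602 t 29.4
lid n 663 centre [ 0.6126 -0.1137] rad 0.0095 lsq [array([ 0.6133, -0.1136]), np.float64(0.0069)] z [0.1627 0.164  0.1651]
disc 4166 ((0.6125918626785278, -0.11358560621738434), 0.028095334768295288) [0.13495821 0.13607746 0.13722053]
tilt deg [-0.01555713 -0.07387132]
```

View pics/side5.png

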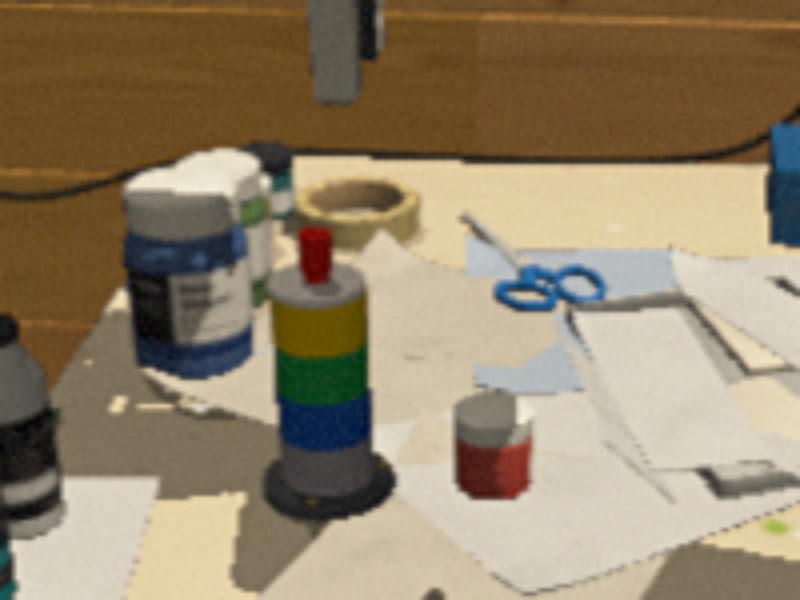

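View pics/w12.png

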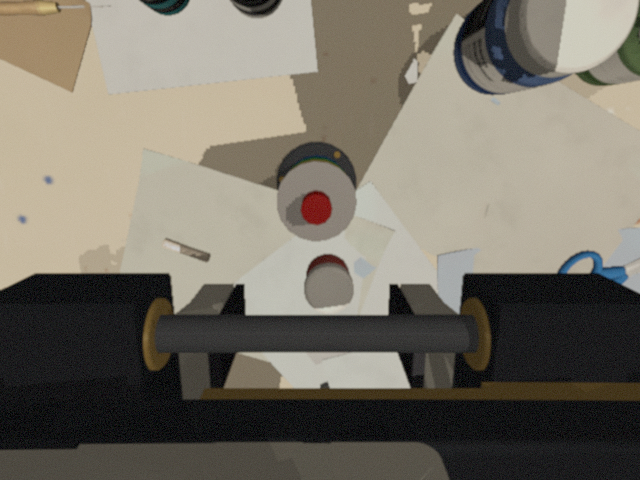

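Run:
```python
from h import *
for n in("side0","side5"):
    c=load(n)
    for k,p,z in(("pot_red",(.514,-.1247,.053),.045),("pot_amber",(.5985,.279,.053),.045)): print(n,end=' ');rim(c,k,p,z,.06,win=30,col=False)
a=load("side0")["img"].astype(int);b=load("side5")["img"].astype(int)
for k,(x,y) in dict(star=(393,292),stilt=(303,264),pot_amber=(247,343),pot_red=(323,221)).items(): print(k,np.abs(a-b)[y-15:y+15,x-18:x+18].mean().round(2))
from plant import r
print(r.get_state()["contact_force"],r.close_job())
```

```text
side0 pot_red n 202 centre [ 0.5177 -0.1223] rad 0.0246 lsq [array([ 0.5174, -0.1212]), np.float64(0.0177)] z [0.0465 0.053  0.0545]
side0 pot_amber n 610 centre [0.599  0.2809] rad 0.0256 lsq [array([0.5991, 0.2831]), np.float64(0.0177)] z [0.0469 0.0528 0.0543]
side5 pot_red n 203 centre [ 0.5166 -0.1228] rad 0.0247 lsq [array([ 0.5171, -0.1217]), np.float64(0.0175)] z [0.0467 0.0531 0.055 ]
side5 pot_amber n 604 centre [0.6008 0.2804] rad 0.0255 lsq [array([0.5991, 0.2831]), np.float64(0.0176)] z [0.047  0.0528 0.0544]
star 14.29
stilt 5.56
pot_amber 2.76
pot_red 16.33
the job is handed in; nothing more can be done
[0.84420457 0.48034616 0.06256679] None
```

The sieve set is nested in the order asked: fine in the pan, then medium, coarse and the lid on top. I handed the job in at about 29.5 s of the 120 s, with the gripper open and clear of the stack.

**Seating:** Every piece sits within about 1 mm of its nominal height. The cameras read about 0.8 mm high throughout, including on the fixed pan.

| Surface | Measured (mm) | Nominal (mm) |
|---|---|---|
| Pan rim | 40.9 | 40 |
| Fine rim | 70.7 | 70 |
| Medium rim | 100.7 | 100 |
| Coarse rim | 130.8 | 130 |
| Lid disc top | 136.1 | 135 |
| Lid knob top | 164.0 | 163 |

The lid's tilt came out under 0.1°, and the pieces lie within about 1.5 mm of the pan's axis.

**Coarse sieve:** While I was pressing it in, the arm slid about 3 mm in x and tilted 0.4°. I backed off, recentred and seated it again; the check after release was good.

**Bystanders:** The two glaze pots measured in the same place before and after, within about 2 mm of noise. I did not measure the star and stilt after the job. In the before/after picture comparison, the patches around the star and the red pot changed noticeably. I put that down to the arm's moved shadow, since nothing came near the star, but I have no direct measurement to confirm it.

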